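Chandelier stem fittings from the drying tray to the assembly rack, in order

TASK

The lacquer is dry: move the four brass stem fittings from their stands in the metal drying tray to the wooden assembly rack, one over each dowel, keeping the row in the same left-to-right order (as seen from the robot), because that is the order in which they go on the chandelier's stem. Lower each one gently until it stands upright and flat on the rack's board before letting go, never dropping it, and do not let the fittings knock against one another.

Things in the scene. Friction and masses are not known exactly. Their poses are not given: they have to be found in the camera images.
- vase: Brass vase-shaped stem fitting, 62 mm tall, hollow: foot 48 mm wide, waist 42 mm, belly 60 mm wide (straight-sided from 30 to 42 mm above its underside, the place to grip), narrow neck, lip 48 mm. About 0.24 kg. A straight bore open at both ends, 32 mm wide, runs up its middle; it stands over the pin of its own stand at the start. Origin: centre of its underside; z points up the bore.
- bell: Brass bell-shaped stem fitting, 52 mm tall, hollow: skirt 66 mm wide at the bottom, narrowing to a straight neck 42 mm wide from 28 to 46 mm above its underside (the place to grip), with a 46 mm rim on top. About 0.20 kg. A straight bore open at both ends, 32 mm wide, runs up its middle; it stands over the pin of its own stand at the start. Origin: centre of its underside; z points up the bore.
- collar: Brass collar, a plain thick ring 58 mm wide and 42 mm tall, straight-sided. About 0.26 kg. A bore 34 mm wide, open at both ends, runs up its middle; it stands over the pin of its own stand at the start. Origin: centre of its underside; z points up the bore.
- knop: Brass knop, a ball-like stem fitting 48 mm tall, hollow: 40 mm wide at top and bottom, 60 mm wide in the middle (straight-sided from 18 to 30 mm above its underside, the place to grip). About 0.22 kg. A straight bore open at both ends, 32 mm wide, runs up its middle; it stands over the pin of its own stand at the start. Origin: centre of its underside; z points up the bore.
- stand_vase: Fixed drying stand of the vase: plywood foot 70 x 70 x 15 mm with an upright steel pin in its middle, 14 mm thick, 40 mm tall above the foot. At the start the vase rests on the foot with the pin in its bore (up to 5 mm off-centre). The stand stays in the tray and so still shows the vase's place in the row. Origin: centre of the foot's underside, 3 mm above the tray's.
- stand_bell: Fixed drying stand of the bell: plywood foot 70 x 70 x 15 mm with an upright steel pin in its middle, 14 mm thick, 40 mm tall above the foot. At the start the bell rests on the foot with the pin in its bore (up to 5 mm off-centre). The stand stays in the tray and so still shows the bell's place in the row. Origin: centre of the foot's underside, 3 mm above the tray's.
- stand_collar: Fixed drying stand of the collar: plywood foot 70 x 70 x 15 mm with an upright steel pin in its middle, 14 mm thick, 40 mm tall above the foot. At the start the collar rests on the foot with the pin in its bore (up to 5 mm off-centre). The stand stays in the tray and so still shows the collar's place in the row. Origin: centre of the foot's underside, 3 mm above the tray's.
- stand_knop: Fixed drying stand of the knop: plywood foot 70 x 70 x 15 mm with an upright steel pin in its middle, 14 mm thick, 40 mm tall above the foot. At the start the knop rests on the foot with the pin in its bore (up to 5 mm off-centre). The stand stays in the tray and so still shows the knop's place in the row. Origin: centre of the foot's underside, 3 mm above the tray's.
- tray: Fixed aluminium drying tray, 100 mm deep (x), 390 mm long (y), rim 13 mm high, floor 3 mm. The four stands stand in it in a row at y = +120, +40, -40 and -120 mm, x = 0, in an order that varies. Origin: centre of its underside; +y is its left end seen from the robot (turned at most 0.14 rad). It lies in front of the rack or behind it.
- rack: Fixed wooden rack, empty at the start: board 80 (x) x 360 (y) x 20 mm with four upright dowels, 14 mm thick, 40 mm tall above the board, at y = +120, +40, -40, -120 mm, x = 0; end cheeks at y = +-187 mm, 50 mm high. Origin: centre of its underside; +y is its left end seen from the robot (turned at most 0.14 rad). A fitting in place rests on the board, 20 mm above the origin, dowel in its bore.
Things that resemble listed ones, but are neither listed nor needed, are in the scene too. What is shaped like the stand_knop but green or red is not meant. Leave any blue look-alike of the bell alone.

How it is judged (in metres and radians):
At the end, for the whole second after the job is handed in: Every fitting stands on the rack over the dowel whose place in the row, from left to right, is that of the fitting's stand in the tray: its axis within 15 mm of the dowel in x and in y, its underside within 5 mm of the board's top, upright within 0.1 rad, released and at rest (((y of stand_vase in the frame of tray between 0.1 and 0.14 m and y of vase in the frame of rack between 0.105 and 0.135 m) or (y of stand_vase in the frame of tray between 0.02 and 0.06 m and y of vase in the frame of rack between 0.025 and 0.055 m) or (y of stand_vase in the frame of tray between -0.06 and -0.02 m and y of vase in the frame of rack between -0.055 and -0.025 m) or (y of stand_vase in the frame of tray between -0.14 and -0.1 m and y of vase in the frame of rack between -0.135 and -0.105 m)) and x of vase in the frame of rack between -0.015 and 0.015 m and z of vase in the frame of rack between 0.015 and 0.025 m and angle between each of vase, bell, collar, knop's own z axis and vertical below 0.1 rad and linear speed of each of vase, bell, collar, knop below 0.02 m/s and angular speed of each of vase, bell, collar, knop below 0.3 rad/s and ((y of stand_bell in the frame of tray between 0.1 and 0.14 m and y of bell in the frame of rack between 0.105 and 0.135 m) or (y of stand_bell in the frame of tray between 0.02 and 0.06 m and y of bell in the frame of rack between 0.025 and 0.055 m) or (y of stand_bell in the frame of tray between -0.06 and -0.02 m and y of bell in the frame of rack between -0.055 and -0.025 m) or (y of stand_bell in the frame of tray between -0.14 and -0.1 m and y of bell in the frame of rack between -0.135 and -0.105 m)) and x of bell in the frame of rack between -0.015 and 0.015 m and z of bell in the frame of rack between 0.015 and 0.025 m and ((y of stand_collar in the frame of tray between 0.1 and 0.14 m and y of collar in the frame of rack between 0.105 and 0.135 m) or (y of stand_collar in the frame of tray between 0.02 and 0.06 m and y of collar in the frame of rack between 0.025 and 0.055 m) or (y of stand_collar in the frame of tray between -0.06 and -0.02 m and y of collar in the frame of rack between -0.055 and -0.025 m) or (y of stand_collar in the frame of tray between -0.14 and -0.1 m and y of collar in the frame of rack between -0.135 and -0.105 m)) and x of collar in the frame of rack between -0.015 and 0.015 m and z of collar in the frame of rack between 0.015 and 0.025 m and ((y of stand_knop in the frame of tray between 0.1 and 0.14 m and y of knop in the frame of rack between 0.105 and 0.135 m) or (y of stand_knop in the frame of tray between 0.02 and 0.06 m and y of knop in the frame of rack between 0.025 and 0.055 m) or (y of stand_knop in the frame of tray between -0.06 and -0.02 m and y of knop in the frame of rack between -0.055 and -0.025 m) or (y of stand_knop in the frame of tray between -0.14 and -0.1 m and y of knop in the frame of rack between -0.135 and -0.105 m)) and x of knop in the frame of rack between -0.015 and 0.015 m and z of knop in the frame of rack between 0.015 and 0.025 m); the robot touches nothing.
It fails at once if two of the fittings knock against each other (contact force between vase and bell above 1 N or contact force between any of vase, bell and collar above 1 N or contact force between any of vase, bell, collar and knop above 1 N).
It fails at once if a fitting is dropped (falls out of the fingers' grip faster than 0.45 m/s) ((linear speed of vase above 0.45 m/s and contact force between vase and the fingers below 0.05 N) or (linear speed of bell above 0.45 m/s and contact force between bell and the fingers below 0.05 N) or (linear speed of collar above 0.45 m/s and contact force between collar and the fingers below 0.05 N) or (linear speed of knop above 0.45 m/s and contact force between knop and the fingers below 0.05 N)).
It also fails if it takes over 96 s, if anything falls off the work surface, if the arm or the gripper's body presses on something with over 40 N, if the wrist force passes 120 N, or if a joint passes its speed limit or range.

ROBOT

A 6-joint arm with a two-finger parallel gripper is mounted at the origin on the work surface. World frame = base frame: x ahead of the robot, y to its left, z up, the work surface at z = 0. Lengths are in mm, angles in rad, forces in N, time in s.
With the tool pointing down it reaches from about 275 to 725 mm from the base axis. Payload 15.9 kg.
Tool frame: the origin (TCP) lies between the finger pads; the fingertips stand ctrl.tcp_to_tips ahead of it and the grasp point (between the pads) lies 11 mm behind it (ctrl.tcp_to_tips is the distance from the TCP to the fingertips, in mm); z points along the fingers, y is the direction in which the jaws open and shut (so a half turn about z gives the same grasp; the last joint's range is limited). The gripper opens to 85 mm and grips with 20 to 120 N. Pads are 22 mm wide; open, the fingers measure 114 mm over their backs; the gripper's body (76 mm by 85 mm) begins 54 mm behind the grasp point. The pads swing forward as they close: fully open they stand 13 mm farther back than shut.
Start: joints at [-1.327, 0.213, -0.034, 1.323, 0, 1.571], TCP at [120.691, -485.2, 239.306] pointing down, gripper open.
Joint ranges: [-2.98, 2.98], [-0.74, 1.72], [-1.14, 1.35], [-2.1, 2.04], [-1.57, 1.44], [-3.14, 3.14]. Speed limits (rad/s): [1.89, 1.89, 2.39, 2.57, 3.14, 3.14].

INTERFACE

Orientations are given as a rotation vector (axis times angle).
In Python, from bench import ctrl, vision, workorder gives the robot as it stands.
- The arm moves only by the shell command python3 -m creep 'ROWS' [OPENING] [FORCE]. ROWS is a JSON object of lists of equal length, an entry for each row: "linear": the shift along the tool's x, y, z in mm, a list of three; "turn": the turn about the tool's z in degrees. In form: {"linear": [[dx, dy, dz], ...], "turn": [turn, ...]}. A call has 1 to 8 rows; each row shifts and turns the commanded pose from where the row before left it, along the tool's axes as they then stand; what a row does not reach is not made up. A row lasts 1/8 s, in which the tool goes at most 62.5 mm and 10.7 degrees, less where a joint would pass 70% of its speed; a pose out of reach is approached as far as the arm can. A call with a gripper value outside its range is refused whole. OPENING is the finger opening in mm, from 0 to 85.4, set as the call begins (- or left out, the last holds). The fingers move at their own pace and stop on an object; FORCE is the grip in N (left out, the last holds). Time passes only in rows, so rows that do not move let the fingers close. It gives the time, the measured TCP pose, the force and the opening at its end, in the units of the state.
- ctrl.sense(): the state, without advancing time (a new reading comes with each control period).
- vision.read_camera(name): name is "side" or "top"; returns a dict with "pixels" (480x640x3 uint8, red, green, blue), "z_map" (480x640 float32, mm along the optical axis (not along the pixel's ray), 0 where there is no reading), "intrinsics" (3x3 intrinsics, pixels), "D" ([k1, k2, p1, p2, k3] as OpenCV has them; the pictures are not rectified), "xyz" and "rotation" of the camera in the world. Camera axes: x right, y down, z forward; pixel columns grow to the right and rows downward; lengths in mm; the calibration is good to about 2 mm. A picture is of the moment at which its call begins.
- workorder.sign_off(): hands the job in, once; it reports no verdict.
The state is a dict: "clock": time; "joints": joint angles; "qvel": joint speeds; "joint_efforts": joint torques, N m; "position": TCP position; "eef_rot": TCP orientation; "ft_force": force on the tool from outside, world axes, zero at the start; "ft_torque": the same for the moment, N m; "opening": opening from 0.0 (shut) to 1.0 (fully open).
Only numpy, scipy, OpenCV 4.12 (cv2) and the standard library are available. Lean on these libraries where they do the work, as an engineer would, in place of code of your own. Each camera call takes 0.05 s, during which the arm holds its last target.

## Working session

There is one attempt and no reset: what is moved stays moved. The work goes in short steps, Python scripts to look and compute and a shell command to move; the robot and the scene stay as the last step left them, time stands still between calls to the robot, and variables do not carry over. Pictures are saved under pics/ and viewed, and the job is handed in when it is done.

```bash
ls; mkdir -p pics
python3 - <<'E'
from bench import ctrl, vision
import cv2
print(ctrl.sense(), ctrl.tcp_to_tips)
for n in("side","top"):
    c=vision.read_camera(n)
    cv2.imwrite(f"pics/{n}0.png",c["pixels"][:,:,::-1])
    print(n,c["intrinsics"],c["D"],c["xyz"],c["rotation"])
E
```

```text
pics
{'clock': 0.0, 'joints': array([-1.32703103e+00,  2.13378228e-01, -3.50432731e-02,  1.32351315e+00,
        1.60893911e-05,  1.57079645e+00]), 'qvel': array([-0.00061934,  0.00147693, -0.00151812, -0.00197692, -0.00118807,
        0.00026047]), 'joint_efforts': array([ 4.75087625e-03, -6.86163568e+01,  4.87116694e+01,  1.76294142e-02,
        2.01369944e-04,  3.78947118e-05]), 'position': array([ 120.60407452, -484.89565399,  238.81141501]), 'eef_rot': array([-3.11716334e+00, -3.81820484e-01,  1.92240435e-04]), 'ft_force': array([ 0.01567976,  0.26910558, -0.18069897]), 'ft_torque': array([-0.01108278, -0.05175819,  0.04562198]), 'opening': 1.0014211696056545} 8.0
side [[441.85057371   0.         317.83529032]
 [  0.         441.85057371 242.27692815]
 [  0.           0.           1.        ]] [-0.00098126  0.          0.          0.          0.        ] [131.85182741 754.82610002 560.38508859] [-0.5641545   2.51718443 -1.34578339]
top [[569.40225533   0.         311.85465896]
 [  0.         569.40225533 241.76968609]
 [  0.           0.           1.        ]] [0.02530843 0.         0.         0.         0.        ] [ 443.55870276   58.75729463 1082.13340021] [-2.207817    2.19346146 -0.03543147]
```

View pics/top0.png

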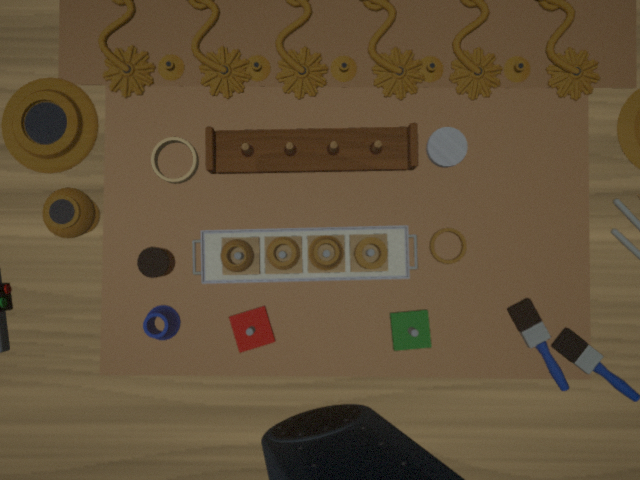

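View pics/side0.png

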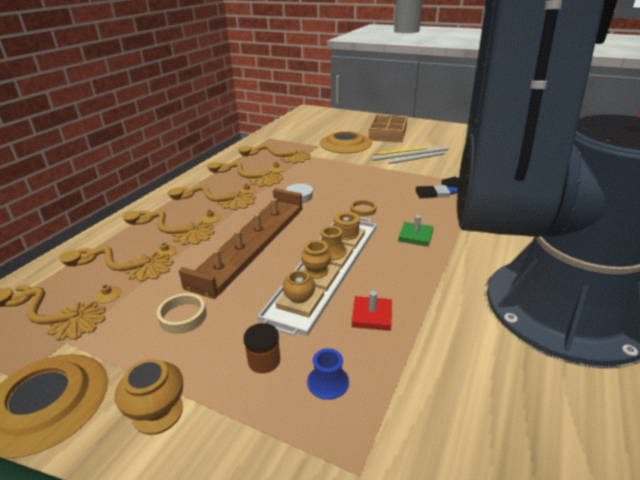

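The top view shows the tray at (305,255) with four fittings on stands, and the rack behind it at (312,150) with four dowels. The blue bell is at (160,322), and the red and green stands are at (252,330) and (411,330). Next I'll take close crops and compute positions.

```bash
cat > h.py <<'E'
from bench import ctrl, vision
import numpy as np, cv2
def cam(n):
    c=vision.read_camera(n); c["R"]=cv2.Rodrigues(np.array(c["rotation"],float))[0]; return c
def cloud(c):
    K=c["intrinsics"];h,w=c["z_map"].shape
    uv=np.stack(np.meshgrid(np.arange(w),np.arange(h)),-1).reshape(-1,1,2).astype(np.float64)
    n=cv2.undistortPoints(uv,K,np.array(c["D"],float)).reshape(-1,2)
    z=c["z_map"].reshape(-1,1).astype(float)
    P=np.hstack([n*z,z])@c["R"].T+np.array(c["xyz"])
    P[z[:,0]==0]=np.nan
    return P.reshape(h,w,3)
def proj(c,P):
    R=c["R"].T
    return cv2.projectPoints(np.atleast_2d(np.array(P,float)),cv2.Rodrigues(R)[0],-R@np.array(c["xyz"]),c["intrinsics"],np.array(c["D"],float))[0].reshape(-1,2)
E
python3 - <<'E'
from h import *
t=cam("top"); s=cam("side"); np.savez("c0.npz",t=t["pixels"],s=s["pixels"])
a=t["pixels"][110:300,180:440,::-1]; b=s["pixels"][170:350,170:400,::-1]
a=cv2.resize(a,None,fx=3,fy=3,interpolation=cv2.INTER_CUBIC); b=cv2.resize(b,None,fx=3.3,fy=3.3,interpolation=cv2.INTER_CUBIC)
cv2.imwrite("pics/topc.png",a); cv2.imwrite("pics/sidec.png",b)
for n,c in(("top",t),("side",s)):
    X=cloud(c); 
    print(n)
    pts={"top":[(247,149),(290,148),(334,147),(377,146),(230,270),(268,148),(330,270)],"side":[(217,252),(238,235),(255,222),(275,205),(290,322)]}[n]
    for u,v in pts: print((u,v),X[v,u].round(1))
    z=X[...,2]; print("nan",np.isnan(z).mean())
    np.save(n+"X.npy",X)
E
```

```text
top
(247, 149) [648.8 182.3  56. ]
(290, 148) [650.5 104.2  59.4]
(334, 147) [652.5  24.7  60.6]
(377, 146) [655.4 -53.2  57.1]
(230, 270) [429.4 211.2  51.8]
(268, 148) [657.2 146.8  25. ]
(330, 270) [430.1  29.5  16.6]
nan 0.003974609375
side
(217, 252) [646.6 188.3  56.1]
(238, 235) [650.  110.3  50.6]
(255, 222) [659.5  30.2  37.2]
(275, 205) [652.7 -50.4  43.2]
(290, 322) [444.8 254.7   1.5]
nan 0.004016927083333333
```

View pics/topc.png

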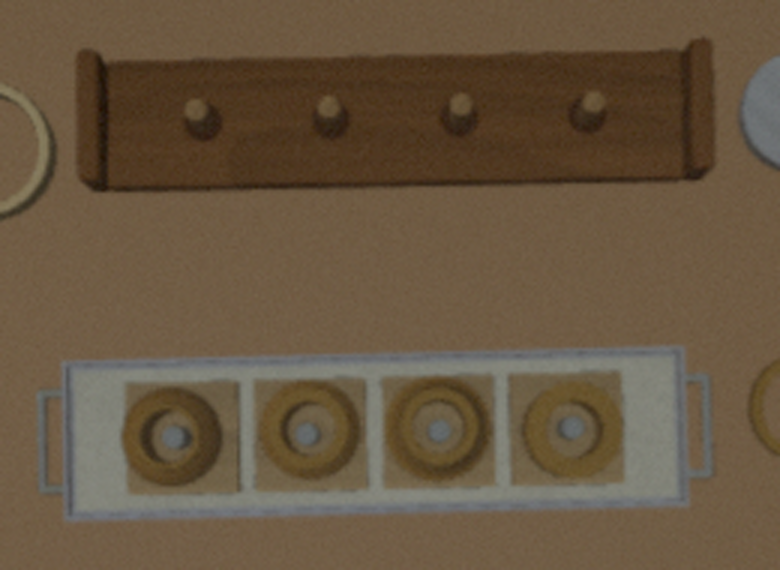

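View pics/sidec.png

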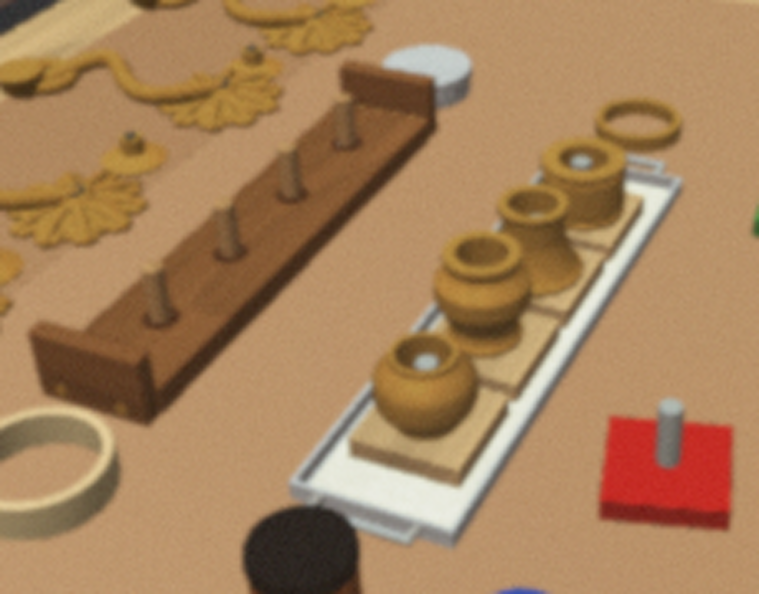

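Left to right as seen from the robot, the candidates in the top view are:
- Fittings: knop (238,256), vase (282,255), bell (326,253) and collar (371,252), all brass on plywood stands.
- Look-alikes: blue bell (160,322), red stand (252,330), green stand (411,330), and loose rings at (447,246) and (175,160).

The side crop confirms the order by shape: ball nearest, then vase, flared bell, plain ring. Next I measure.

```bash
cat > meas.py <<'E'
from h import *
from scipy.optimize import least_squares
T=np.load("topX.npy");S=np.load("sideX.npy")
def near(X,c,r,z0,z1):
    d=np.hypot(X[...,0]-c[0],X[...,1]-c[1]); m=(d<r)&(X[...,2]>z0)&(X[...,2]<z1); return X[m]
print("dowels")
for c in [(650,182),(651,104),(653,25),(655,-53)]:
    for n,X in(("T",T),("S",S)):
        p=near(X,c,16,32,70); 
        f=lambda q:np.hypot(p[:,0]-q[0],p[:,1]-q[1])-7
        g=p[p[:,2]<56]
        q=least_squares(lambda q:np.hypot(g[:,0]-q[0],g[:,1]-q[1])-7,p[:,:2].mean(0),loss="soft_l1").x if len(g)>8 else [np.nan]*2
        top=p[p[:,2]>50]
        print(n,len(p),"mean",p.mean(0).round(1),"topmean",top.mean(0).round(1),"cyl",np.round(q,1),len(g),"z97",np.percentile(p[:,2],97).round(1))
for n,X in(("T",T),("S",S)):
    p=near(X,(653,65),25,5,60);print("board z",n,np.median(p[:,2]),p[:,2].std())
def prof(k):
    return {"knop":([0,18,30,48],[20,30,30,20]),"vase":([30,42],[30,30]),"bell":([28,46],[21,21]),"collar":([0,42],[29,29])}[k]
print("fittings")
for k,c,h,band,R,lipR in [("knop",(455,197),48,(18,30),30,20),("vase",(456,118),62,(30,42),30,24),("bell",(459,39),52,(28,44),21,23),("collar",(460,-42),42,(4,38),29,29)]:
    zb=18
    for n,X in(("T",T),("S",S)):
        p=near(X,c,42,zb+h-5,zb+h+6)
        rim=p[np.hypot(p[:,0]-c[0],p[:,1]-c[1])>11]
        g=near(X,c,42,zb+band[0],zb+band[1])
        g=g[np.hypot(*(g[:,:2]-c).T)>15]
        q=[0,0]
        if len(g)>10: q=least_squares(lambda q:np.hypot(g[:,0]-q[0],g[:,1]-q[1])-R,c,loss="soft_l1").x
        bb=[(rim[:,0].min()+rim[:,0].max())/2,(rim[:,1].min()+rim[:,1].max())/2]
        print(k,n,len(rim),"rimz",np.median(rim[:,2]).round(1),"rim mean",rim[:,:2].mean(0).round(1),"bbox",np.round(bb,1),"band",np.round(q,1),len(g))
E
python3 meas.py
```

```text
dowels
T 68 mean [651.7 185.3  55.1] topmean [652.6 186.1  59.2] cyl [653.8 186.4] 25 z97 64.1
S 88 mean [649.7 189.1  47.4] topmean [650.3 188.3  55.3] cyl [652.8 185.8] 63 z97 58.2
T 64 mean [653.9 106.1  55.8] topmean [654.7 106.3  59.1] cyl [655.8 106.4] 18 z97 62.1
S 78 mean [651.8 109.4  47.2] topmean [652.5 108.5  55.3] cyl [654.6 106.1] 60 z97 58.0
T 65 mean [655.7  27.   55.8] topmean [656.3  26.8  59.1] cyl [657.8  26.6] 20 z97 63.5
S 69 mean [654.1  29.8  46.7] topmean [654.1  28.9  54.9] cyl [656.1  25.9] 58 z97 58.0
T 67 mean [657.8 -52.3  55.4] topmean [658.5 -52.7  58.9] cyl [659.8 -53.3] 22 z97 63.1
S 63 mean [656.4 -50.   46.5] topmean [657.  -51.4  55. ] cyl [658.8 -53.7] 53 z97 57.4
board z T 20.348409317725555 1.8753134568364582
board z S 17.139655429913546 1.0152001436406677
fittings
knop T 211 rimz 64.8 rim mean [457.1 199.7] bbox [456.5 200.2] band [456.8 200.3] 52
knop S 111 rimz 62.9 rim mean [454.4 201.8] bbox [455.1 201.9] band [455.4 199.7] 192
vase T 323 rimz 80.3 rim mean [461.8 115.8] bbox [462.1 115.9] band [460.9 115.8] 29
vase S 176 rimz 77.0 rim mean [459.  117.1] bbox [459.9 116.1] band [460.6 115. ] 190
bell T 265 rimz 70.3 rim mean [463.6  38.4] bbox [463.7  39.1] band [0 0] 10
bell S 130 rimz 66.8 rim mean [462.1  40.2] bbox [462.5  39.4] band [462.   39.5] 170
collar T 545 rimz 60.2 rim mean [462.4 -42. ] bbox [462.6 -42. ] band [454.5 -34.1] 95
collar S 187 rimz 56.9 rim mean [459.9 -40.2] bbox [460.  -41.7] band [461.4 -42.8] 326
```

Run:
```python
from h import *
s=ctrl.sense();R=cv2.Rodrigues(s["eef_rot"])[0];print(R.round(3))
x,y=R[:2,0],R[:2,1];print("yaw of tool x, y deg",np.degrees(np.arctan2(x[1],x[0])),np.degrees(np.arctan2(y[1],y[0])))
d=np.array([461.8,-42])-s["position"][:2];print(d,R[:2,:2].T@d)
T=np.load("topX.npy");print("table z",[np.nanmedian(T[a:b,c:e,2]).round(1) for a,b,c,e in[(190,215,220,400),(290,305,300,380)]])
```

```text
[[ 0.97   0.241 -0.   ]
 [ 0.241 -0.97   0.001]
 [-0.    -0.001 -1.   ]]
yaw of tool x, y deg 13.969709093470014 -76.03029180713209
[341.15796058 443.04085025] [ 438.02169802 -347.57862254]
table z [np.float64(1.1), np.float64(1.1)]
```

```bash
python3 -m creep '{"linear":[[0,0,0],[0,0,0],[0,0,0],[0,0,0],[0,0,0],[0,0,0],[0,0,0],[0,0,0]],"turn":[-9.5,-9.5,-9.5,-9.5,-9.5,-9.5,-9.5,-9.5]}' 85
python3 -m creep '{"linear":[[10,10,0],[30,25,0],[40,35,0],[45,35,0],[45,35,0],[45,35,0],[30,20,0],[10,10,0]],"turn":[0,0,0,0,0,0,0,0]}'
```

```text
clock: 1.2
position: [120.7, -485.1, 239.2]
eef_rot: [-2.216, -2.227, -0.0]
ft_force: [1.7, -0.0, -0.5]
opening: 0.996
clock: 2.2
position: [326.6, -228.2, 239.4]
eef_rot: [2.224, 2.219, 0.0]
ft_force: [0.2, 0.1, 0.7]
opening: 0.998
```

```bash
python3 -m creep '{"linear":[[10,8,0],[30,25,0],[35,25,0],[35,25,0],[35,25,0],[25,17,0],[12,8,0],[4,2,0]],"turn":[0,0,0,0,0,0,0,0]}'
python3 - <<'E'
from h import *
s=ctrl.sense();print(s["position"],cv2.Rodrigues(s["eef_rot"])[0].round(3))
c=cam("side");cv2.imwrite("pics/s1.png",c["pixels"][60:360,150:550,::-1].repeat(2,0).repeat(2,1))
E
```

```text
clock: 3.2
position: [461.0, -44.5, 239.1]
eef_rot: [-2.223, -2.22, 0.001]
ft_force: [0.9, -0.5, 0.3]
opening: 0.996
[460.95804822 -44.48176519 239.08874051] [[ 0.001  1.    -0.001]
 [ 1.    -0.001 -0.   ]
 [-0.    -0.001 -1.   ]]
```

View pics/s1.png

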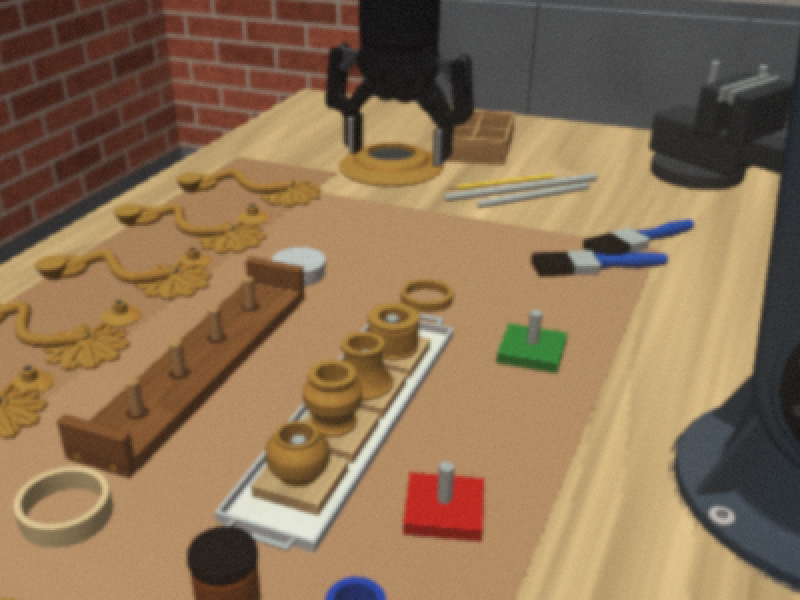

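Run:
```python
from h import *
c=cam("side");X=cloud(c)
m=(abs(X[...,0]-461)<70)&(abs(X[...,1]+44)<30)&(X[...,2]>120)
p=X[m]
for z in range(200,330,8):
    q=p[abs(p[:,2]-z)<4]
    if len(q): 
        a=q[q[:,0]>461];b=q[q[:,0]<461]
        f=lambda a:(len(a),a[:,0].min().round(1),a[:,0].max().round(1),np.median(a[:,1]).round(1)) if len(a) else None
        print(z,f(a),f(b))
```

```text
240 (8, np.float64(502.7), np.float64(508.8), np.float64(-40.2)) (3, np.float64(411.8), np.float64(412.2), np.float64(-40.8))
248 (27, np.float64(502.1), np.float64(514.7), np.float64(-36.0)) (25, np.float64(405.4), np.float64(418.5), np.float64(-33.9))
256 (36, np.float64(502.9), np.float64(515.1), np.float64(-36.3)) (42, np.float64(404.2), np.float64(418.0), np.float64(-35.8))
264 (35, np.float64(501.9), np.float64(515.9), np.float64(-37.0)) (37, np.float64(404.1), np.float64(418.1), np.float64(-35.1))
272 (38, np.float64(502.2), np.float64(517.3), np.float64(-36.3)) (37, np.float64(403.9), np.float64(416.5), np.float64(-36.3))
280 (41, np.float64(502.2), np.float64(521.7), np.float64(-37.0)) (34, np.float64(401.9), np.float64(416.9), np.float64(-35.6))
288 (58, np.float64(499.1), np.float64(529.4), np.float64(-32.8)) (55, np.float64(391.1), np.float64(420.4), np.float64(-32.6))
296 (79, np.float64(492.1), np.float64(530.4), np.float64(-32.7)) (93, np.float64(391.4), np.float64(427.8), np.float64(-32.7))
304 (92, np.float64(462.1), np.float64(530.8), np.float64(-32.0)) (133, np.float64(391.3), np.float64(461.0), np.float64(-32.3))
312 (112, np.float64(461.3), np.float64(530.6), np.float64(-31.8)) (133, np.float64(391.8), np.float64(461.0), np.float64(-31.8))
320 (104, np.float64(461.5), np.float64(530.9), np.float64(-32.0)) (99, np.float64(391.8), np.float64(460.9), np.float64(-31.1))
328 (123, np.float64(461.1), np.float64(530.4), np.float64(-31.5)) (139, np.float64(391.1), np.float64(460.6), np.float64(-31.5))
```

```bash
python3 -m creep '{"linear":[[1,0,15],[1,1,35],[0,0,40],[0,0,40],[0,0,34],[0,0,20],[0,0,12],[0,0,8]],"turn":[0,0,0,0,0,0,0,0]}'
python3 -m creep '{"linear":[[0,0,0],[0,0,0]],"turn":[0,0]}'
python3 - <<'E'
from h import *
c=cam("side");cv2.imwrite("pics/s2.png",cv2.resize(c["pixels"][130:330,230:430,::-1],None,fx=3,fy=3))
c=cam("top");cv2.imwrite("pics/t2.png",cv2.resize(c["pixels"][150:350,220:420,::-1],None,fx=3,fy=3))
E
```

```text
clock: 4.3
position: [461.6, -42.7, 34.8]
eef_rot: [-2.223, -2.22, 0.0]
ft_force: [0.0, -0.2, 0.4]
opening: 0.991
clock: 4.55
position: [462.4, -42.5, 35.9]
eef_rot: [2.222, 2.22, 0.001]
ft_force: [0.3, 0.8, -0.4]
opening: 0.996
```

View pics/s2.png

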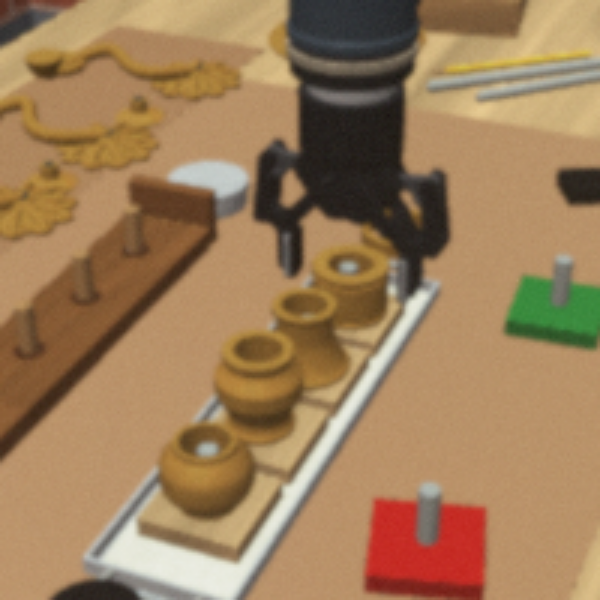

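The fingers straddle the collar in x and are clear of the bell. I'll close.

```bash
python3 -m creep '{"linear":[[0,0,0],[0,0,0],[0,0,0],[0,0,0],[0,0,0]],"turn":[0,0,0,0,0]}' 40 40
python3 -m creep '{"linear":[[0,0,-3],[0,0,-5],[0,0,-8],[0,0,-8]],"turn":[0,0,0,0]}'
```

```text
clock: 5.28
position: [462.1, -42.4, 35.9]
eef_rot: [2.222, 2.221, 0.001]
ft_force: [-4.6, 0.1, 11.8]
opening: 0.705
clock: 5.78
position: [462.0, -42.4, 59.9]
eef_rot: [2.222, 2.221, 0.0]
ft_force: [0.7, -0.0, -2.4]
opening: 0.699
```

```bash
python3 -m creep '{"linear":[[0,0,-12],[0,0,-16],[0,0,-12],[0,5,0],[0,15,0],[-1,25,0],[-2,25,0],[-2,25,0]],"turn":[0,0,0,0,0,0,0,0]}'
python3 -m creep '{"linear":[[-2,25,0],[-2,25,0],[-2,25,0],[0,15,0],[0,8,0],[0,4,0],[0,0,0]],"turn":[0,0,0,0,0,0,0]}'
python3 - <<'E'
from h import *
c=cam("side");cv2.imwrite("pics/s3.png",cv2.resize(c["pixels"][100:300,160:360,::-1],None,fx=3,fy=3))
X=cloud(c)
m=(np.hypot(X[...,0]-659,X[...,1]+53)<38)&(X[...,2]>60)&(X[...,2]<115)
p=X[m];print(len(p),p[:,2].min())
for z in range(66,112,4):
    q=p[abs(p[:,2]-z)<2];print(z,len(q),q[:,:2].min(0).round(1) if len(q) else '',q[:,:2].max(0).round(1)if len(q) else '')
E
```

```text
clock: 6.78
position: [558.3, -47.4, 98.4]
eef_rot: [-2.222, -2.221, 0.001]
ft_force: [-0.0, 0.6, -3.0]
opening: 0.702
clock: 7.65
position: [658.9, -53.5, 99.1]
eef_rot: [-2.222, -2.221, 0.0]
ft_force: [0.4, -0.1, -2.4]
opening: 0.703
392 77.89698285639258
66 0  
70 0  
74 0  
78 11 [629.9 -54.5] [672.9 -24.6]
82 43 [629.2 -62. ] [679.1 -23. ]
86 30 [629.1 -54.2] [670.  -23.5]
90 30 [629.8 -50.8] [675.9 -24.9]
94 36 [621.5 -53.7] [689.3 -24.7]
98 39 [622.6 -48.7] [692.6 -25.3]
102 40 [622.3 -47.1] [692.  -22.5]
106 56 [622.9 -72.2] [694.5 -22.7]
110 54 [625.  -72.3] [694.8 -22.6]
```

View pics/s3.png

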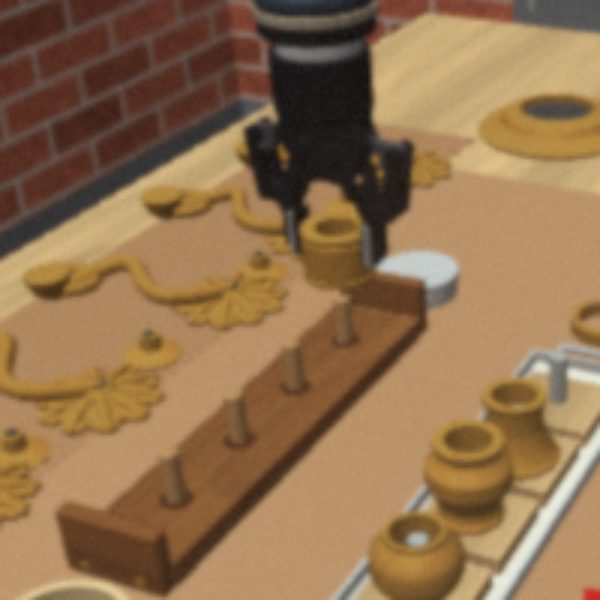

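```bash
python3 -m creep '{"linear":[[0,0,6],[0,0,10],[0,0,12],[0,0,12],[0,0,8],[0,0,5],[0,0,2],[0,0,0]],"turn":[0,0,0,0,0,0,0,0]}'
python3 -m creep '{"linear":[[0,0,1],[0,0,1],[0,0,1],[0,0,0]],"turn":[0,0,0,0]}'
```

```text
clock: 8.7
position: [659.1, -53.5, 44.4]
eef_rot: [2.222, 2.221, 0.0]
ft_force: [0.2, -0.1, -3.1]
opening: 0.701
clock: 9.2
position: [658.9, -53.5, 41.2]
eef_rot: [-2.222, -2.221, 0.0]
ft_force: [-0.7, -0.0, -4.7]
opening: 0.7
```

```bash
python3 -m creep '{"linear":[[0,0,1],[0,0,1],[0,0,0]],"turn":[0,0,0]}'
python3 -m creep '{"linear":[[0,0,1],[0,0,0]],"turn":[0,0]}'
```

```text
clock: 9.57
position: [658.9, -53.5, 39.2]
eef_rot: [-2.222, -2.221, 0.0]
ft_force: [-0.2, -0.1, -2.6]
opening: 0.705
clock: 9.82
position: [658.9, -53.5, 38.2]
eef_rot: [-2.222, -2.221, 0.0]
ft_force: [0.2, -0.3, -3.0]
opening: 0.703
```

```bash
python3 -m creep '{"linear":[[0,0,1],[0,0,0]],"turn":[0,0]}'
python3 -m creep '{"linear":[[0,0,0.5],[0,0,0]],"turn":[0,0]}'
python3 -m creep '{"linear":[[0,0,0.5],[0,0,0]],"turn":[0,0]}'
```

```text
clock: 10.07
position: [659.0, -53.5, 38.0]
eef_rot: [2.222, 2.221, 0.0]
ft_force: [-3.8, 0.9, 7.2]
opening: 0.696
clock: 10.32
position: [659.0, -53.5, 37.9]
eef_rot: [2.222, 2.22, 0.001]
ft_force: [-5.8, 1.0, 12.3]
opening: 0.703
clock: 10.58
position: [659.0, -53.5, 37.9]
eef_rot: [2.222, 2.22, 0.001]
ft_force: [-9.8, 1.5, 17.7]
opening: 0.702
```

```bash
python3 -m creep '{"linear":[[0,0,-1.5],[0,0,0]],"turn":[0,0]}'
python3 -m creep '{"linear":[[0,0,0],[0,0,0],[0,0,0],[0,0,0]],"turn":[0,0,0,0]}' 85
python3 -m creep '{"linear":[[0,0,-3],[0,0,-8],[0,0,-20],[0,0,-35],[0,0,-35],[0,-5,-30],[0,-15,-10],[0,-15,0]],"turn":[0,0,0,0,0,0,0,0]}'
cat > loc.py <<'E'
from h import *
import sys
from scipy.optimize import least_squares
def ring(c,R,z0,z1,cams=("top","side")):
    for n in cams:
        k=cam(n);X=cloud(k);d=np.hypot(X[...,0]-c[0],X[...,1]-c[1])
        g=X[(d<42)&(d>11)&(X[...,2]>z0)&(X[...,2]<z1)]
        q=least_squares(lambda q:np.hypot(g[:,0]-q[0],g[:,1]-q[1])-R,c,loss="soft_l1").x if len(g)>10 else None
        print(n,len(g),"z90",np.percentile(g[:,2],90).round(1) if len(g) else '', "c",None if q is None else q.round(1),"bbox",((g[:,:2].min(0)+g[:,:2].max(0))/2).round(1) if len(g) else '')
E
python3 - <<'E'
from loc import *
ring((659,-53.5),29,28,68,("side",)); ring((659,-53.5),22,55,68,("top",))
c=cam("side");cv2.imwrite("pics/s4.png",cv2.resize(c["pixels"][100:300,160:360,::-1],None,fx=3,fy=3))
E
```

```text
clock: 10.82
position: [659.1, -53.5, 38.0]
eef_rot: [2.222, 2.221, 0.0]
ft_force: [-2.1, 0.9, 3.8]
opening: 0.7
clock: 11.32
position: [658.9, -53.5, 37.8]
eef_rot: [2.222, 2.221, 0.0]
ft_force: [0.8, 0.6, -0.4]
opening: 0.999
clock: 12.32
position: [623.2, -53.5, 179.3]
eef_rot: [2.222, 2.22, 0.001]
ft_force: [0.6, -0.6, -0.7]
opening: 0.996
side 447 z90 59.3 c [658.5 -53.9] bbox [656.8 -51.1]
top 74 z90 64.7 c [658.4 -49.1] bbox [659.5 -29.3]
```

View pics/s4.png

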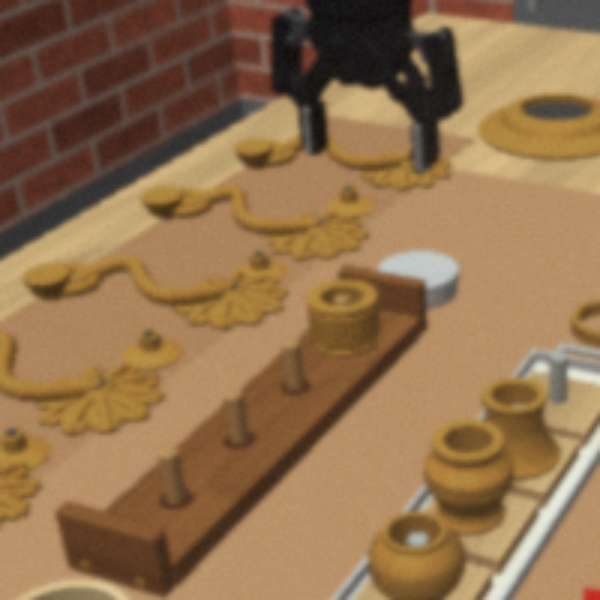

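The collar sits flat over the rightmost dowel, at (340,315) in the crop. Next is the bell.

```bash
python3 -m creep '{"linear":[[8,-15,0],[14,-25,0],[18,-30,0],[20,-30,0],[18,-30,0],[10,-20,0],[4,-9,0],[1,-2,0]],"turn":[0,0,0,0,0,0,0,0]}'
python3 -m creep '{"linear":[[0,0,15],[0,0,28],[0,0,28],[0,0,22],[0,0,14],[0,0,8],[0,0,0]],"turn":[0,0,0,0,0,0,0]}'
```

```text
clock: 13.48
position: [463.1, 39.7, 178.8]
eef_rot: [2.222, 2.221, -0.0]
ft_force: [-0.2, -1.4, -0.2]
opening: 0.997
clock: 14.35
position: [463.0, 39.5, 63.5]
eef_rot: [-2.222, -2.22, 0.001]
ft_force: [-0.4, -0.6, 0.1]
opening: 0.996
```

```bash
python3 -m creep '{"linear":[[0,0,8],[0,0,5],[0,0,0]],"turn":[0,0,0]}'
python3 -m creep '{"linear":[[0,0,0],[0,0,0],[0,0,0],[0,0,0],[0,0,0],[0,0,0],[0,0,0]],"turn":[0,0,0,0,0,0,0]}' 20 40
python3 -m creep '{"linear":[[0,0,-3],[0,0,-5],[0,0,-6],[0,0,0]],"turn":[0,0,0,0]}'
python3 - <<'E'
from h import *
c=cam("side");cv2.imwrite("pics/s5.png",cv2.resize(c["pixels"][130:330,230:430,::-1],None,fx=3,fy=3))
E
```

```text
clock: 14.72
position: [462.8, 39.6, 50.6]
eef_rot: [-2.222, -2.221, 0.0]
ft_force: [0.1, -0.0, -0.3]
opening: 0.994
clock: 15.6
position: [463.1, 39.6, 51.3]
eef_rot: [2.222, 2.221, 0.001]
ft_force: [-3.3, -0.7, 10.2]
opening: 0.512
clock: 16.1
position: [463.3, 39.7, 65.3]
eef_rot: [2.222, 2.22, 0.001]
ft_force: [0.1, -0.6, -2.1]
opening: 0.51
```

View pics/s5.png

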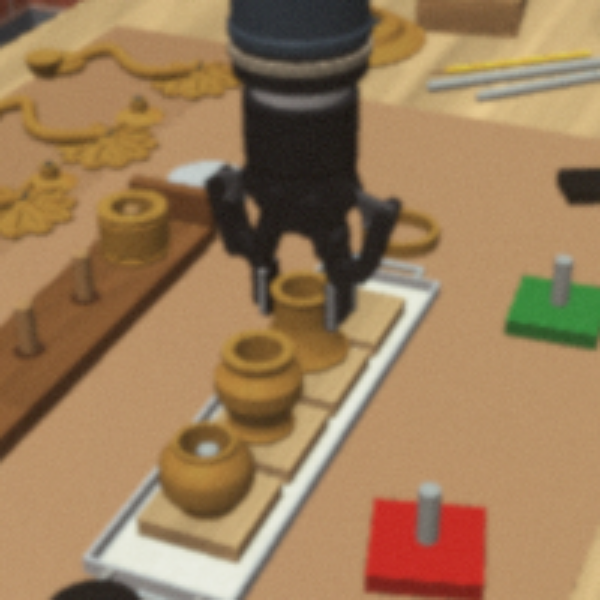

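```bash
python3 -m creep '{"linear":[[0,0,-12],[0,0,-18],[0,0,-14],[0,0,-4],[0,12,0],[-2,22,0],[-3,25,0],[-3,25,0]],"turn":[0,0,0,0,0,0,0,0]}'
python3 -m creep '{"linear":[[-3,25,0],[-2,25,0],[0,25,0],[0,20,0],[0,11,0],[0,4,0],[0,0,0]],"turn":[0,0,0,0,0,0,0]}'
python3 - <<'E'
from loc import *
c=cam("side");cv2.imwrite("pics/s6.png",cv2.resize(c["pixels"][100:300,160:360,::-1],None,fx=3,fy=3))
X=cloud(c);p=X[(np.hypot(X[...,0]-657,X[...,1]-26)<38)&(X[...,2]>66)&(X[...,2]<90)]
for z in range(68,90,3):
    q=p[abs(p[:,2]-z)<1.5];print(z,len(q),q[:,:2].min(0).round(1) if len(q) else '',q[:,:2].max(0).round(1)if len(q) else '')
E
```

```text
clock: 17.15
position: [548.1, 31.4, 111.9]
eef_rot: [-2.222, -2.22, 0.001]
ft_force: [0.1, -0.3, -3.0]
opening: 0.505
clock: 18.02
position: [656.9, 26.5, 112.1]
eef_rot: [-2.222, -2.22, 0.001]
ft_force: [-0.5, -0.0, -2.1]
opening: 0.51
68 0  
71 0  
74 0  
77 31 [623.4   6.4] [683.8  58.8]
80 60 [622.9   2.6] [689.3  58.4]
83 47 [626.1  11.3] [675.8  59.2]
86 43 [627.1   8.8] [678.6  55.4]
89 30 [630.8  15.1] [674.2  52.7]
```

View pics/s6.png

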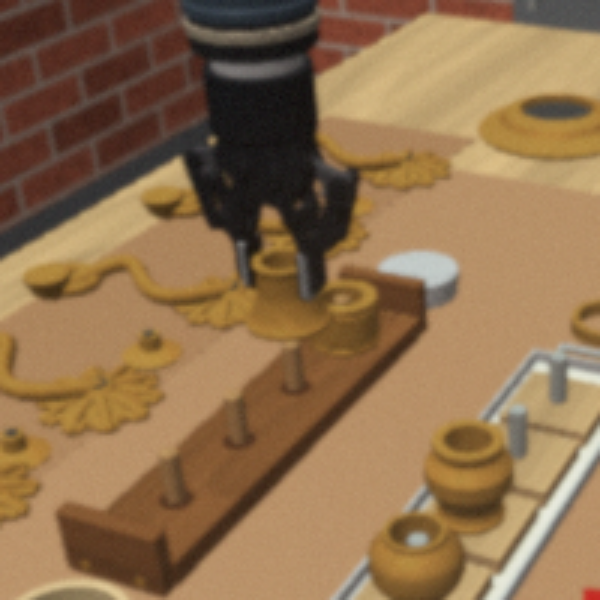

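The bell hangs upright above the third dowel. I'll lower it.

```bash
python3 -m creep '{"linear":[[0,0,6],[0,0,10],[0,0,12],[0,0,12],[0,0,7],[0,0,4],[0,0,2],[0,0,1]],"turn":[0,0,0,0,0,0,0,0]}'
python3 -m creep '{"linear":[[0,0,1],[0,0,1],[0,0,0]],"turn":[0,0,0]}'
```

```text
clock: 19.08
position: [657.2, 26.5, 59.0]
eef_rot: [2.222, 2.221, 0.0]
ft_force: [-0.3, -0.4, -1.5]
opening: 0.508
clock: 19.45
position: [657.0, 26.5, 56.8]
eef_rot: [2.222, 2.221, 0.0]
ft_force: [-0.2, -0.3, -2.7]
opening: 0.509
```

```bash
python3 -m creep '{"linear":[[0,0,1],[0,0,0]],"turn":[0,0]}'
```

```text
clock: 19.7
position: [656.9, 26.5, 55.7]
eef_rot: [-2.222, -2.221, 0.0]
ft_force: [-0.2, -0.9, -2.5]
opening: 0.51
```

```bash
python3 -m creep '{"linear":[[0,0,1],[0,0,0]],"turn":[0,0]}'
python3 -m creep '{"linear":[[0,0,1],[0,0,0]],"turn":[0,0]}'
python3 -m creep '{"linear":[[0,0,0.7],[0,0,0]],"turn":[0,0]}'
```

```text
clock: 19.95
position: [656.9, 26.5, 54.7]
eef_rot: [-2.222, -2.221, 0.0]
ft_force: [0.2, 0.1, -1.4]
opening: 0.51
clock: 20.2
position: [656.9, 26.5, 53.7]
eef_rot: [-2.222, -2.221, 0.0]
ft_force: [-0.8, 0.1, -2.1]
opening: 0.508
clock: 20.45
position: [657.1, 26.5, 53.5]
eef_rot: [2.222, 2.221, 0.0]
ft_force: [-2.2, 0.8, 3.9]
opening: 0.509
```

```bash
python3 -m creep '{"linear":[[0,0,0],[0,0,0],[0,0,0],[0,0,0],[0,0,0],[0,0,0]],"turn":[0,0,0,0,0,0]}' 85
python3 -m creep '{"linear":[[0,0,-3],[0,0,-8],[0,0,-20],[0,0,-30],[0,0,-35],[0,-5,-25],[0,-15,-5],[0,-15,0]],"turn":[0,0,0,0,0,0,0,0]}'
python3 - <<'E'
from loc import *
ring((657,26.3),21,47,66,("side",)); ring((657,26.3),20,62,76,("top",)); ring((460.8,115.6),30,48,60,("side",))
c=cam("side");cv2.imwrite("pics/s7.png",cv2.resize(c["pixels"][100:300,160:360,::-1],None,fx=3,fy=3))
E
```

```text
clock: 21.2
position: [657.0, 26.5, 53.1]
eef_rot: [-2.222, -2.221, 0.0]
ft_force: [0.6, 0.3, -0.1]
opening: 0.997
clock: 22.2
position: [622.0, 26.5, 180.4]
eef_rot: [2.221, 2.22, 0.002]
ft_force: [-0.1, -0.2, -0.0]
opening: 0.99
side 184 z90 64.6 c [656.2  26.6] bbox [654.   27.8]
top 0 z90  c None bbox 
side 191 z90 59.1 c [460.6 115.3] bbox [459.7 122.5]
```

View pics/s7.png

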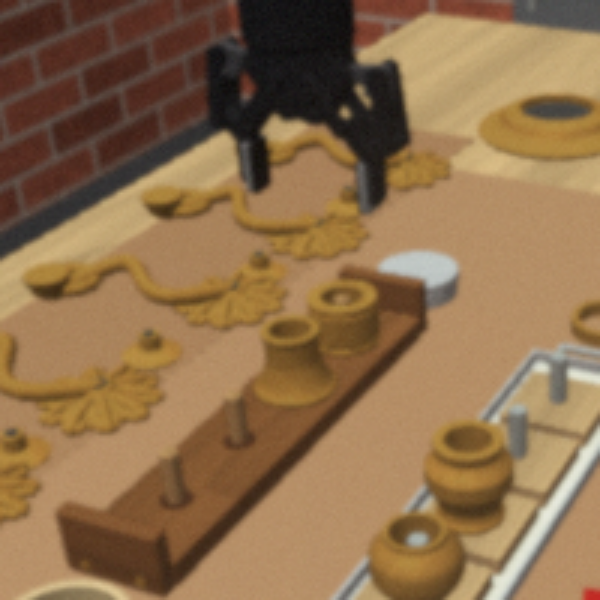

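The bell stands upright at its place, (290,360) in the crop. Next is the vase.

```bash
python3 -m creep '{"linear":[[8,-15,0],[14,-25,0],[18,-30,0],[18,-30,0],[16,-30,0],[10,-20,0],[4,-9,0],[1,-2,0]],"turn":[0,0,0,0,0,0,0,0]}'
python3 -m creep '{"linear":[[0,0,15],[0,0,30],[0,0,30],[0,0,24],[0,0,16],[0,0,9],[0,0,0]],"turn":[0,0,0,0,0,0,0]}'
```

```text
clock: 23.4
position: [461.4, 115.8, 179.3]
eef_rot: [2.222, 2.221, 0.001]
ft_force: [-0.2, 0.4, 0.1]
opening: 0.992
clock: 24.28
position: [460.8, 115.3, 54.4]
eef_rot: [-2.222, -2.22, 0.002]
ft_force: [-0.2, -0.1, -0.5]
opening: 0.995
```

```bash
python3 -m creep '{"linear":[[0,0,8],[0,0,4],[0,0,1],[0,0,0]],"turn":[0,0,0,0]}'
python3 -m creep '{"linear":[[0,0,0],[0,0,0],[0,0,0],[0,0,0],[0,0,0],[0,0,0]],"turn":[0,0,0,0,0,0]}' 40 40
python3 -m creep '{"linear":[[0,0,-3],[0,0,-5],[0,0,-6],[0,0,0]],"turn":[0,0,0,0]}'
python3 - <<'E'
from h import *
c=cam("side");cv2.imwrite("pics/s8.png",cv2.resize(c["pixels"][130:330,230:430,::-1],None,fx=3,fy=3))
E
```

```text
clock: 24.78
position: [461.1, 115.6, 42.2]
eef_rot: [2.222, 2.221, 0.0]
ft_force: [-0.2, 0.2, 0.2]
opening: 0.993
clock: 25.52
position: [461.2, 115.7, 42.7]
eef_rot: [2.222, 2.221, 0.001]
ft_force: [-3.4, -0.4, 10.1]
opening: 0.73
clock: 26.02
position: [461.4, 115.7, 56.6]
eef_rot: [2.222, 2.22, 0.001]
ft_force: [0.1, 0.6, -1.3]
opening: 0.725
```

View pics/s8.png

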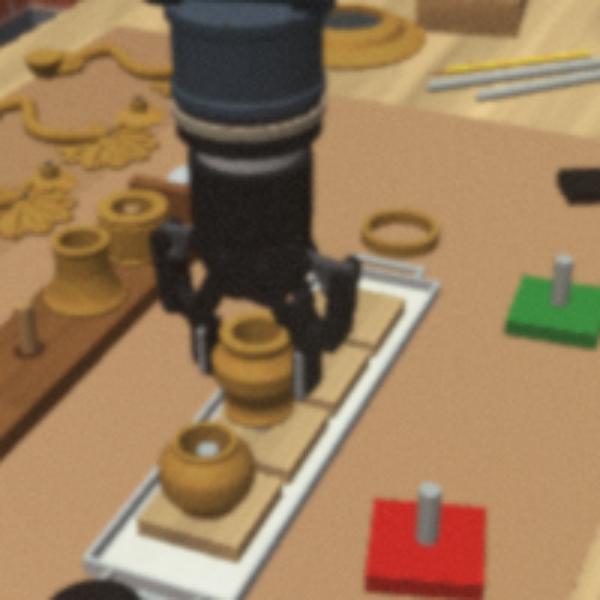

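```bash
python3 -m creep '{"linear":[[0,0,-12],[0,0,-18],[0,0,-14],[0,0,-4],[0,12,0],[-1,22,0],[-2,25,0],[-2,25,0]],"turn":[0,0,0,0,0,0,0,0]}'
python3 -m creep '{"linear":[[-2,25,0],[-2,25,0],[0,25,0],[0,20,0],[0,11,0],[0,4,0],[0,0,0]],"turn":[0,0,0,0,0,0,0]}'
python3 - <<'E'
from loc import *
c=cam("side");cv2.imwrite("pics/s9.png",cv2.resize(c["pixels"][100:300,160:360,::-1],None,fx=3,fy=3))
X=cloud(c);p=X[(np.hypot(X[...,0]-655,X[...,1]-106)<38)&(X[...,2]>66)&(X[...,2]<90)]
for z in range(68,90,3):
    q=p[abs(p[:,2]-z)<1.5];print(z,len(q),q[:,:2].min(0).round(1) if len(q) else '',q[:,:2].max(0).round(1)if len(q) else '')
E
```

```text
clock: 27.08
position: [546.2, 110.4, 103.2]
eef_rot: [-2.222, -2.22, 0.001]
ft_force: [0.4, 0.3, -2.0]
opening: 0.724
clock: 27.95
position: [655.0, 106.4, 103.4]
eef_rot: [-2.222, -2.22, 0.001]
ft_force: [-0.0, -0.5, -3.0]
opening: 0.73
68 0  
71 0  
74 0  
77 20 [630.9  94.1] [663.6 130.3]
80 38 [629.3  91.9] [674.  131.2]
83 36 [628.6  97.7] [670.  127.9]
86 28 [632.5  98.9] [666.2 129. ]
89 15 [633.7 102.7] [656.8 128.7]
```

View pics/s9.png

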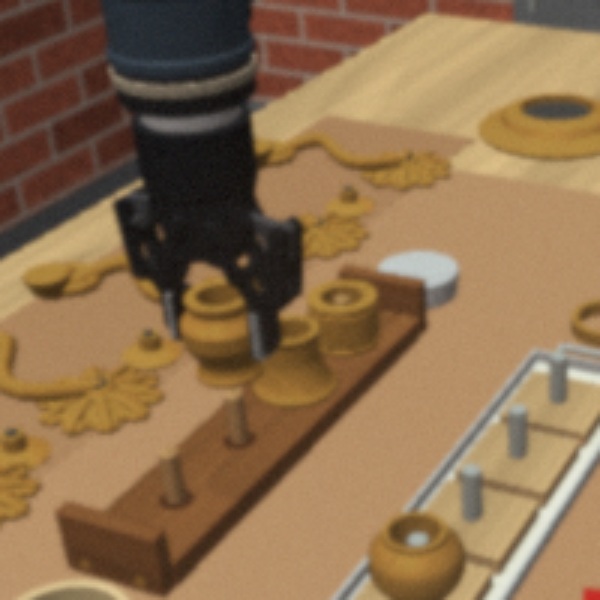

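The vase is upright above the second dowel from the left. I'll lower it from 103 to about 48, then creep.

```bash
python3 -m creep '{"linear":[[0,0,6],[0,0,10],[0,0,12],[0,0,12],[0,0,8],[0,0,5],[0,0,2],[0,0,0]],"turn":[0,0,0,0,0,0,0,0]}'
python3 -m creep '{"linear":[[0,0,1],[0,0,1],[0,0,0]],"turn":[0,0,0]}'
```

```text
clock: 29.0
position: [655.2, 106.5, 49.3]
eef_rot: [2.222, 2.221, 0.0]
ft_force: [-0.5, -0.9, -2.6]
opening: 0.725
clock: 29.38
position: [655.0, 106.5, 47.1]
eef_rot: [2.222, 2.221, 0.0]
ft_force: [0.1, 0.7, -2.6]
opening: 0.728
```

```bash
python3 -m creep '{"linear":[[0,0,1],[0,0,0]],"turn":[0,0]}'
python3 -m creep '{"linear":[[0,0,0.7],[0,0,0]],"turn":[0,0]}'
```

```text
clock: 29.62
position: [655.0, 106.5, 46.1]
eef_rot: [-2.222, -2.221, 0.0]
ft_force: [-0.1, -0.2, -2.3]
opening: 0.722
clock: 29.88
position: [655.0, 106.5, 45.4]
eef_rot: [-2.222, -2.221, 0.0]
ft_force: [0.4, 1.4, -1.7]
opening: 0.724
```

```bash
python3 -m creep '{"linear":[[0,0,0.7],[0,0,0]],"turn":[0,0]}'
python3 -m creep '{"linear":[[0,0,0.5],[0,0,0]],"turn":[0,0]}'
```

```text
clock: 30.12
position: [655.1, 106.5, 44.8]
eef_rot: [2.222, 2.221, 0.0]
ft_force: [-1.0, -0.7, -0.0]
opening: 0.726
clock: 30.38
position: [655.1, 106.5, 44.8]
eef_rot: [2.222, 2.221, 0.001]
ft_force: [-3.1, -0.2, 6.6]
opening: 0.725
```

The vase is in contact with the board. I'll release and retreat.

```bash
python3 -m creep '{"linear":[[0,0,0],[0,0,0],[0,0,0],[0,0,0],[0,0,0]],"turn":[0,0,0,0,0]}' 85
python3 -m creep '{"linear":[[0,0,-3],[0,0,-8],[0,0,-20],[0,0,-32],[0,0,-37],[0,-5,-27],[0,-15,-8],[0,-15,0]],"turn":[0,0,0,0,0,0,0,0]}'
python3 - <<'E'
from loc import *
ring((655.2,106.3),30,50,62,("side",)); ring((456.5,200),30,36,48,("side",)); ring((456.5,200),30,36,48,("top",))
c=cam("side");cv2.imwrite("pics/s10.png",cv2.resize(c["pixels"][130:330,160:360,::-1],None,fx=3,fy=3))
E
```

```text
clock: 31.0
position: [655.0, 106.5, 44.2]
eef_rot: [-2.222, -2.221, 0.0]
ft_force: [0.5, 0.8, -0.1]
opening: 0.998
clock: 32.0
position: [620.2, 106.6, 180.8]
eef_rot: [2.221, 2.22, 0.003]
ft_force: [-0.5, -0.2, -0.2]
opening: 0.999
side 158 z90 61.1 c [655.2 105.9] bbox [652.4 108. ]
side 192 z90 47.3 c [455.5 199.9] bbox [453.  207.3]
top 0 z90  c None bbox
```

View pics/s10.png

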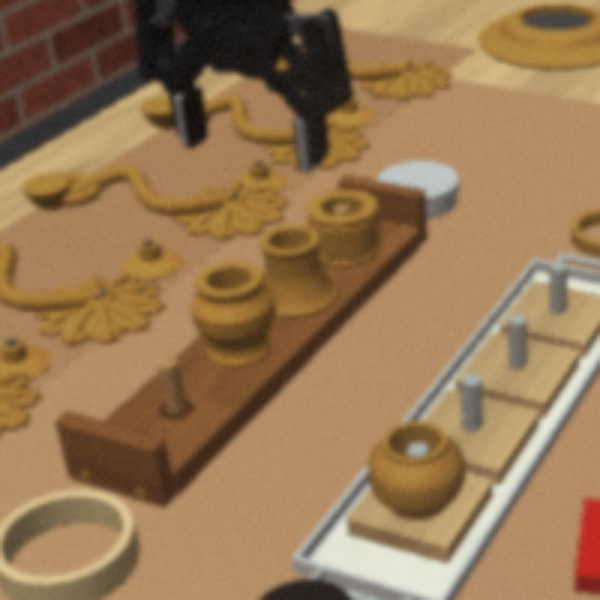

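The vase is in place at (233,315) in the crop. Next is the knop.

```bash
python3 -m creep '{"linear":[[8,-15,0],[15,-25,0],[19,-30,0],[19,-30,0],[17,-30,0],[10,-20,0],[4,-10,0],[1.5,-4,0]],"turn":[0,0,0,0,0,0,0,0]}'
python3 -m creep '{"linear":[[0,0,15],[0,0,30],[0,0,32],[0,0,28],[0,0,18],[0,0,10],[0,0,0]],"turn":[0,0,0,0,0,0,0]}'
```

```text
clock: 33.2
position: [456.3, 200.3, 179.3]
eef_rot: [2.222, 2.221, 0.0]
ft_force: [-0.3, 0.6, 0.5]
opening: 0.997
clock: 34.08
position: [455.9, 199.7, 45.4]
eef_rot: [-2.222, -2.22, 0.002]
ft_force: [0.1, 0.5, 1.0]
opening: 0.995
```

```bash
python3 -m creep '{"linear":[[0,0,8],[0,0,6],[0,0,2],[0,0,0]],"turn":[0,0,0,0]}'
python3 -m creep '{"linear":[[0,0,0],[0,0,0],[0,0,0],[0,0,0],[0,0,0],[0,0,0]],"turn":[0,0,0,0,0,0]}' 40 40
python3 -m creep '{"linear":[[0,0,-3],[0,0,-5],[0,0,-6],[0,0,0]],"turn":[0,0,0,0]}'
python3 - <<'E'
from h import *
c=cam("side");cv2.imwrite("pics/s11.png",cv2.resize(c["pixels"][130:330,230:430,::-1],None,fx=3,fy=3))
E
```

```text
clock: 34.58
position: [456.0, 200.1, 30.2]
eef_rot: [-2.222, -2.221, 0.0]
ft_force: [-0.6, -0.5, 0.5]
opening: 0.995
clock: 35.33
position: [456.3, 200.2, 30.7]
eef_rot: [2.222, 2.221, 0.001]
ft_force: [-2.1, -1.2, 7.7]
opening: 0.693
clock: 35.83
position: [456.4, 200.3, 44.8]
eef_rot: [2.222, 2.221, 0.001]
ft_force: [0.5, -0.5, -2.6]
opening: 0.693
```

View pics/s11.png

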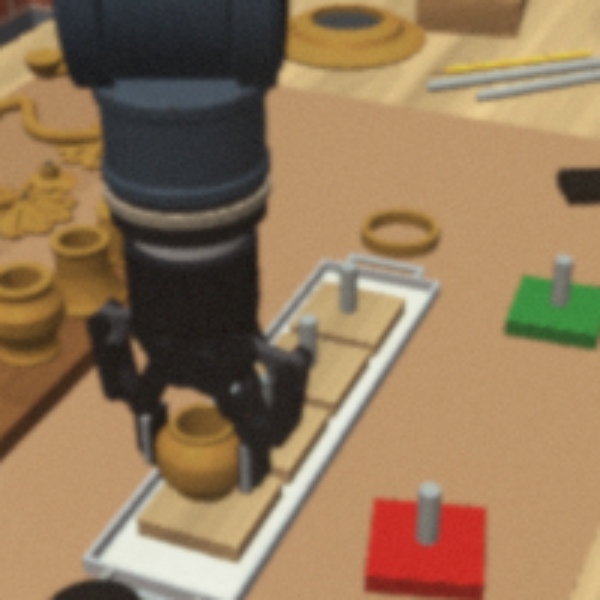

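```bash
python3 -m creep '{"linear":[[0,0,-12],[0,0,-18],[0,0,-14],[0,0,-4],[0,12,0],[-2,22,0],[-3,25,0],[-3,25,0]],"turn":[0,0,0,0,0,0,0,0]}'
python3 -m creep '{"linear":[[-3,25,0],[-3,25,0],[0,25,0],[0,20,0],[0,12,0],[0,6,0],[0,0,0]],"turn":[0,0,0,0,0,0,0]}'
python3 - <<'E'
from loc import *
c=cam("side");cv2.imwrite("pics/s12.png",cv2.resize(c["pixels"][130:330,130:330,::-1],None,fx=3,fy=3))
X=cloud(c);p=X[(np.hypot(X[...,0]-653,X[...,1]-186)<38)&(X[...,2]>66)&(X[...,2]<110)]
for z in range(68,110,3):
    q=p[abs(p[:,2]-z)<1.5];print(z,len(q),q[:,:2].min(0).round(1) if len(q) else '',q[:,:2].max(0).round(1)if len(q) else '')
E
```

```text
clock: 36.88
position: [541.2, 191.8, 91.4]
eef_rot: [-2.222, -2.221, 0.001]
ft_force: [0.4, 0.8, -2.0]
opening: 0.698
clock: 37.75
position: [653.2, 185.8, 91.5]
eef_rot: [-2.222, -2.22, 0.001]
ft_force: [0.8, 0.8, -1.9]
opening: 0.694
68 0  
71 0  
74 0  
77 15 [633.8 183.5] [653.9 206. ]
80 12 [632.6 190.1] [656.2 206.2]
83 8 [630.  190.8] [656.7 207.5]
86 13 [616.1 182.6] [657.9 211.1]
89 22 [616.2 179.1] [687.9 214.3]
92 29 [616.6 194.2] [686.9 215. ]
95 33 [616.  193.3] [688.5 216.5]
98 36 [617.2 194.9] [687.7 216.4]
101 40 [617.8 195.7] [686.  216.5]
104 41 [617.  193.1] [686.7 216.4]
107 54 [617.3 168.7] [686.3 216.1]
```

View pics/s12.png

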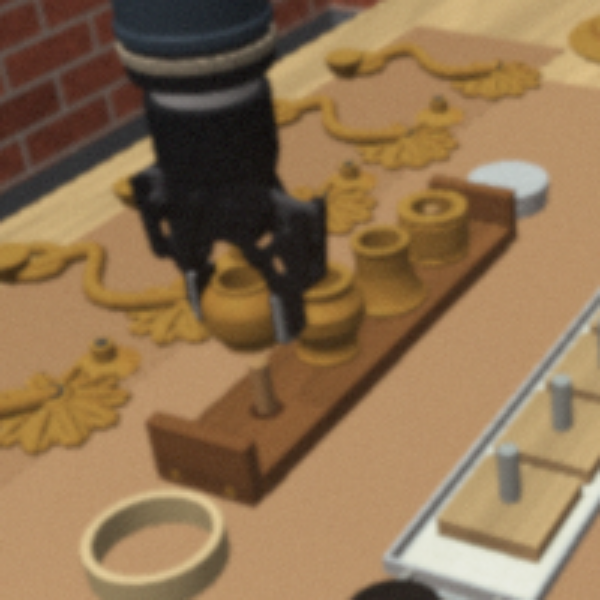

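The knop is upright above the leftmost dowel. I'll lower it from 91.5 to about 36, then creep.

```bash
python3 -m creep '{"linear":[[0,0,6],[0,0,10],[0,0,12],[0,0,12],[0,0,8],[0,0,5],[0,0,2],[0,0,0]],"turn":[0,0,0,0,0,0,0,0]}'
python3 -m creep '{"linear":[[0,0,1],[0,0,1],[0,0,0]],"turn":[0,0,0]}'
```

```text
clock: 38.8
position: [653.2, 186.0, 37.3]
eef_rot: [2.222, 2.221, 0.0]
ft_force: [0.4, 0.9, -2.3]
opening: 0.693
clock: 39.17
position: [653.1, 186.0, 35.2]
eef_rot: [-2.222, -2.221, -0.0]
ft_force: [-1.1, -0.4, -2.8]
opening: 0.696
```

```bash
python3 -m creep '{"linear":[[0,0,1],[0,0,0]],"turn":[0,0]}'
python3 -m creep '{"linear":[[0,0,0.7],[0,0,0]],"turn":[0,0]}'
```

```text
clock: 39.42
position: [653.0, 186.0, 34.1]
eef_rot: [-2.222, -2.221, 0.0]
ft_force: [-0.5, 0.3, -2.8]
opening: 0.692
clock: 39.67
position: [653.0, 186.0, 33.4]
eef_rot: [-2.222, -2.221, 0.0]
ft_force: [-0.1, -0.5, -2.5]
opening: 0.696
```

```bash
python3 -m creep '{"linear":[[0,0,0.7],[0,0,0]],"turn":[0,0]}'
```

```text
clock: 39.92
position: [653.1, 186.0, 32.8]
eef_rot: [2.222, 2.221, 0.0]
ft_force: [0.5, 0.2, -1.7]
opening: 0.696
```

```bash
python3 -m creep '{"linear":[[0,0,0.6],[0,0,0]],"turn":[0,0]}'
```

```text
clock: 40.17
position: [653.1, 186.0, 32.8]
eef_rot: [2.222, 2.221, 0.001]
ft_force: [-2.7, -0.9, 6.8]
opening: 0.696
```

The knop is in contact with the board. I'll release, rise, and back away toward the robot so the top camera can see.

```bash
python3 -m creep '{"linear":[[0,0,0],[0,0,0],[0,0,0],[0,0,0],[0,0,0]],"turn":[0,0,0,0,0]}' 85
python3 -m creep '{"linear":[[0,0,-3],[0,0,-8],[0,0,-20],[0,0,-32],[0,0,-40],[0,-5,-40],[0,-15,-20],[0,-30,0]],"turn":[0,0,0,0,0,0,0,0]}'
python3 -m creep '{"linear":[[0,-35,0],[0,-35,0],[0,-35,0],[0,-35,0],[0,-35,0],[0,-30,0],[0,-15,0],[0,0,0]],"turn":[0,0,0,0,0,0,0,0]}'
python3 - <<'E'
from loc import *
ring((653.3,186),30,38,50,("side",)); ring((655.2,106.3),30,50,62,("side",));ring((657,26.3),21,47,66,("side",));ring((659,-53.5),29,28,62,("side",))
for n in("side","top"):
    c=cam(n)
    a=c["pixels"][130:330,130:330,::-1] if n=="side" else c["pixels"][100:300,180:440,::-1]
    cv2.imwrite(f"pics/{n}end.png",cv2.resize(a,None,fx=3,fy=3))
E
```

```text
clock: 40.8
position: [653.1, 186.0, 32.2]
eef_rot: [-2.222, -2.221, 0.0]
ft_force: [0.4, 1.1, -0.0]
opening: 0.997
clock: 41.8
position: [603.2, 186.2, 196.5]
eef_rot: [2.222, 2.22, 0.003]
ft_force: [0.9, 0.0, -0.9]
opening: 0.994
clock: 42.8
position: [382.5, 186.2, 195.3]
eef_rot: [2.221, 2.221, 0.001]
ft_force: [0.1, 0.4, -0.2]
opening: 0.993
side 170 z90 49.2 c [653.2 185.5] bbox [648.5 191.5]
side 159 z90 61.0 c [654.9 105.8] bbox [651.8 108.3]
side 185 z90 64.6 c [655.6  25.9] bbox [653.8  27.3]
side 426 z90 59.5 c [658.8 -53.9] bbox [657.7 -51.7]
```

View pics/sideend.png

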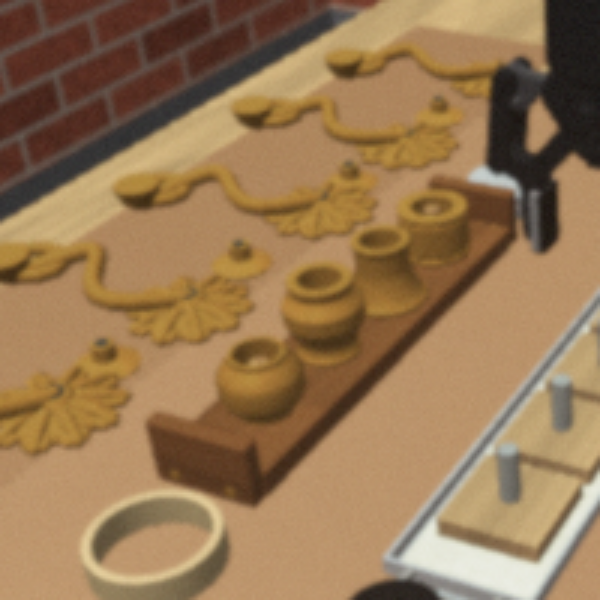

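View pics/topend.png

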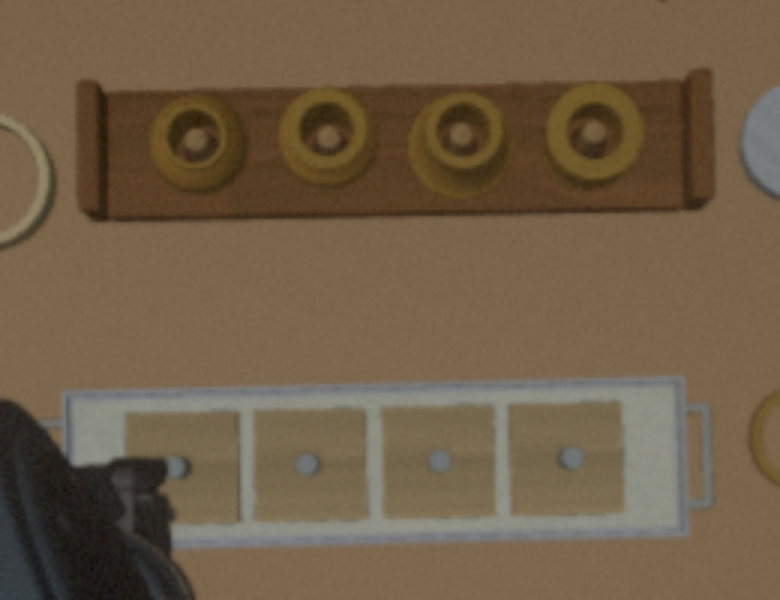

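Both views show all four standing upright over their dowels, with the stands empty and the robot clear. In the top crop they are the knop (198,140), vase (327,137), bell (462,135) and collar (595,133).

```bash
python3 -c "
from bench import workorder
print(workorder.sign_off())"
```

```text
the job is handed in; nothing more can be done
None
```

I moved all four fittings to the rack in their tray order, left to right: knop, vase, bell, collar. Each was lowered until the force reading showed it touching the board, then released. The job was handed in at about 43 s of the 96 s limit.

- **Final position:** in the last pictures all four stand upright, each with its dowel in its bore. The axes measured from the side camera are within about 1.5 mm of the dowels. Nothing was seen to touch or drop, and the arm was clear.
- **Heights:** the side camera reads about 3 mm lower than the top camera. I relied on the top camera and on the contact heights, which were all within about 0.3 mm of what I expected.
- **Failed check:** mid-job re-measurements from the top camera were unusable because the arm blocked its view. The final top picture was checked by eye only.

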